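# Bring the ink round on the revolving desk organiser

### The job

The ink bottle has ended up away from the front of the revolving desk organiser, which is bolted against turning. Push the brass bolt back with a fingertip, push the rim round by its brass finger posts until the bay with the ink bottle faces you at the front, and push the bolt fully home again so that the organiser is locked there. Do it all by pushing: do not lift, grip or touch the things standing on the organiser, and leave everything else on the desk as it is.

Things in the scene. Friction and masses are not known exactly. Their poses are not given: they have to be found in the camera images.
- organiser: Fixed dark wooden base of the revolving organiser, 208 mm across. Origin: on the vertical turning axis at desk height. Its -x points to its front (towards the robot within 0.3 rad), its -y to the tongue at the right that carries the bolt and reaches 263 mm from the axis.
- deck_top (a point): Centre of the leather-lined top of the round wooden deck that turns on the base, z 40 mm. Deck 244 mm across, with a brass hoop round it (outer radius 136 mm, z 26 to 36 mm) cut through at the middle of each bay: four gaps 19 mm wide with rounded ends, for the bolt's 16 mm rounded nose. Partitions (top z 56 mm, out to 101 mm from the axis) make four bays. Middle: wooden finial 36 mm across, top z 71 mm.
- deck (a joint): Turning angle of the deck, rad, growing anticlockwise from above. Starts at 0, locked by the bolt; range -6.3 to 6.3. At 0 the bays face the base's -x (front), +x, +y and -y; at every 90 degrees a bay faces front and a gap of the hoop faces the bolt. Turns stiffly (about 1 N at the posts) and stays where it is left.
- bolt (a joint): Position of the brass sliding bolt, m: 0 fully home (nose in a gap of the hoop, deck locked), growing away from the turning axis to 0.024 fully drawn. Clear of the hoop above 0.014. With no gap before it, it stops at the hoop at about 0.013; a gap up to about 3 degrees off is drawn into line as the bolt is pushed in. Slides with about 1 N, stays where left.
- bolt_knob (a point): Point at z 65 mm on the axis of the bolt's upright brass knob (12 mm thick, 16 mm head, from the bolt's top at z 37 mm up to z 77 mm). With the bolt home it stands 192 mm from the turning axis along the base's -y, 56 mm beyond the hoop. Two straps over the bolt, 156 and 232 mm from the turning axis, have their tops at z 42 mm; all else around is lower.
- post0 (a point): Point at z 60 mm on the axis of an upright brass finger post (12 mm thick, 16 mm head, z 40 to 76 mm) at the rim of the deck, at the end of a partition, 112 mm from the turning axis, 45 degrees anticlockwise from the base's +x when the deck is at 0. Turns with the deck.
- post1 (a point): Point at z 60 mm on the axis of an upright brass finger post (12 mm thick, 16 mm head, z 40 to 76 mm) at the rim of the deck, at the end of a partition, 112 mm from the turning axis, 135 degrees anticlockwise from the base's +x when the deck is at 0. Turns with the deck.
- post2 (a point): Point at z 60 mm on the axis of an upright brass finger post (12 mm thick, 16 mm head, z 40 to 76 mm) at the rim of the deck, at the end of a partition, 112 mm from the turning axis, 225 degrees anticlockwise from the base's +x when the deck is at 0. Turns with the deck.
- post3 (a point): Point at z 60 mm on the axis of an upright brass finger post (12 mm thick, 16 mm head, z 40 to 76 mm) at the rim of the deck, at the end of a partition, 112 mm from the turning axis, 315 degrees anticlockwise from the base's +x when the deck is at 0. Turns with the deck.
- ink_bottle: Square ink bottle with a round screw cap, 50 x 50 x 60 mm, loose, standing on the deck about 68 mm from the turning axis in the back, left or right bay. Origin: centre of its underside; z up.
- clip_tin: Round steel tin with a closed lid, 50 mm across, 27 mm high, loose, in another bay of the deck. Origin: centre of its underside.
- matchbox: Matchbox lying flat, 37 x 54 x 16 mm, loose, in the bay that is at the front at the start. Origin: centre of its underside.
- eraser: Eraser lying flat, 20 x 44 x 12 mm, loose, in another bay of the deck. Origin: centre of its underside.
- pocket_book: Black bound book, 142 x 208 x 30 mm, lying on the desk to the left. Origin: centre of its underside. To be left alone.
- magnifier: Reading glass, 81 x 174 x 16 mm, lying on the book. Origin: centre of its underside. To be left alone.
- rocker_blotter: Wooden rocker blotter with a knob, 64 x 108 x 72 mm, on the desk at the right. Origin: centre of its underside. To be left alone.

How it is judged (in metres and radians):
On the way, in this order (a step that is already met when the one before it is completed fails the run):
1. the bolt is drawn clear of the hoop (value of joint bolt above 0.0145 m), for 0.1 s.
2. with the bolt drawn, the deck is turned until the ink bottle is at the front (x of ink_bottle in the frame of organiser below -0.04 m and y of ink_bottle in the frame of organiser between -0.04 and 0.04 m and value of joint bolt above 0.005 m), for 0.2 s.
3. the bolt is pushed home with the ink bottle at the front (x of ink_bottle in the frame of organiser below -0.04 m and y of ink_bottle in the frame of organiser between -0.04 and 0.04 m and value of joint bolt below 0.004 m), for 0.2 s.
At the end, for the whole second after the job is handed in: Bolt home within 4 mm; ink bottle in the front bay (over 40 mm in front of the axis, within 40 mm of the front line); deck at rest; bottle, tin, matchbox and eraser still resting on the deck within 95 mm of its axis, bottle and tin upright (all of step 3 and velocity of joint deck between -0.05 and 0.05 rad/s and angle between each of ink_bottle, clip_tin's own z axis and vertical below 0.1 rad and horizontal distance between each of ink_bottle, clip_tin, matchbox, eraser and organiser below 0.095 m and height (world z) of ink_bottle between 0.032 and 0.05 m and height (world z) of clip_tin between 0.032 and 0.05 m and height (world z) of matchbox between 0.032 and 0.05 m and height (world z) of eraser between 0.032 and 0.05 m); the robot touches nothing.
It fails at once if something that stands on the organiser is lifted (height (world z) of any of ink_bottle, clip_tin, matchbox, eraser above 0.058 m).
It fails at once if something that stands on the organiser is tipped (angle between any of ink_bottle, clip_tin, matchbox, eraser's own z axis and vertical above 0.5 rad).
It fails at once if the fingers push on or take hold of something that stands on the organiser (contact force between the fingers and ink_bottle above 1 N or contact force between the fingers and clip_tin above 1 N or contact force between the fingers and matchbox above 1 N or contact force between the fingers and eraser above 1 N).
It fails at once if the book, reading glass or blotter on the desk is disturbed (distance of any of pocket_book, magnifier, rocker_blotter from where it was at the start of the episode above 0.025 m).
It also fails if it takes over 72 s, if anything falls off the work surface, if the arm or the gripper's body presses on something with over 40 N, if the wrist force passes 120 N, or if a joint passes its speed limit or range.

### The arm

A 6-joint arm with a two-finger parallel gripper is mounted at the origin on the work surface; the furniture and walls round the work are solid. World frame = base frame: x ahead of the robot, y to its left, z up, the work surface at z = 0. Lengths are in m, angles in degrees, forces in N, time in s.
With the tool pointing down it reaches from about 0.425 to 0.95 m from the base axis. Payload 14.7 kg.
Tool frame: the origin (TCP) lies on the centre line of the jaws, within the pads' length; the fingertips stand 11 mm ahead of it and the grasp point (between the pads) lies 8 mm behind it; z points along the fingers, y is the line along which they close (so a half turn about z gives the same grasp; the last joint's range is limited). The gripper opens to 85 mm and grips with 20 to 120 N. Pads are 22 mm wide; open, the fingers measure 114 mm over their backs; the gripper's body (76 mm by 85 mm) begins 54 mm behind the grasp point. The pads swing forward as they close: fully open they stand 13 mm farther back than shut.
Start: joints at [-74.347, 27.513, 91.461, -0, 61.026, -2.67], TCP at [0.204, -0.617, 0.221] pointing down, gripper open.
Joint ranges: [-157.49, 157.49], [-46.99, 117.5], [13.45, 153.17], [-89.5, 269.5], [5.16, 153.95], [-167.48, 167.48]. Speed limits (degrees/s): [108.29, 108.29, 136.94, 172.46, 172.46, 172.46].

### API

Orientations are given as [roll, pitch, yaw] about the fixed x, y, z axes, in that order (R = Rz(yaw) Ry(pitch) Rx(roll)).
In Python, from bench import env, eyes, silhouettes gives the robot as it stands. The module is installed in compiled form; this text tells all that it offers.
- The arm moves only by the tool step_arm, never from a script. Its argument "deltas" is a list of rows, each an object of numbers: "hand": the finger opening in m, from 0 to 0.0854; "dx", "dy", "dz": the shift along the tool's x, y, z in m; "roll": the turn about the tool's z in rad. A call has 1 to 8 rows; each row is the pose to reach, as a shift and turn from the pose commanded when the call began, along the tool's axes at that moment; what a row does not reach only later rows make up. A row lasts 1/12 s, in which the tool goes at most 41.7 mm and 7.16 degrees, less where a joint would pass 70% of its speed; a pose out of reach is approached as far as the arm can. A call with a gripper value outside its range is refused whole. The fingers move at their own pace and stop on an object; the grip force is fixed at half the most. Time passes only in rows, so rows that repeat a pose let the fingers close. It gives the time, the measured TCP pose, the force and the opening at its end, in the units of the state.
- env.read_state(): the state, without advancing time (a new reading comes with each control period).
- eyes.camera(name): name is "side" or "top"; returns (picture, depth): 400x640x3 uint8, blue, green, red; 400x640 float32, m along the optical axis (not along the pixel's ray), 0 where there is no reading.
- eyes.calibration(name): a dict with "camera_matrix" (3x3 intrinsics, pixels), "R" (3x3) and "t" (3): a world point X has camera coordinates R X + t. Camera axes: x right, y down, z forward; pixel columns grow to the right and rows downward; lengths in m; the calibration is good to about 2 mm. A picture is of the moment at which its call begins. calibration takes no time and is no camera call.
- env.hand_in(): hands the job in, once; it reports no verdict.
Trained networks look in the newest picture that a camera, given by its name, has taken for a name from the list of things; names that differ only in an ending like _2 or _b are one class to them, and where a whole thing is asked for, a point or a joint stands for the part that bears it (a point fixed in the world has none). Each returns a list of dicts, best first, with "conf" (0 to 1); they miss things now and then, are a little off and sometimes report something else, mostly with a low value. They report only what shows in the picture. A call takes as long as a camera call.
- silhouettes(camera, query): "pixels" (400x640 bool, what is visible of it) and "box" ([left, top, right, bottom] in pixels, round what is visible of it).
The state is a dict: "t": time; "joint_pos": joint angles; "qd": joint speeds; "effort": joint torques, N m; "ee_pos": TCP position; "tcp_rot": TCP orientation; "force": force on the tool from outside, world axes, zero at the start; "ft_torque": the same for the moment, N m; "opening": finger opening in m.
Only numpy, scipy, OpenCV 4.12 (cv2) and the standard library are available. Lean on these libraries where they do the work, as an engineer would, in place of code of your own. Each camera call takes 0.05 s, during which the arm holds its last target. There are 200 camera calls.

## Working session

There is one attempt and no reset: what is moved stays moved. The work goes in short steps, Python scripts to look and compute and a tool call to move; the robot and the scene stay as the last step left them, time stands still between calls to the robot, and variables do not carry over. Pictures are saved under pics/ and viewed, on a budget of 10 in all, crops included, one or two more only if the job needs it, and the job is handed in when it is done.

Besides the shell and the picture viewer there is one more tool, called after ">>>" by a JSON object that holds its "fn" and its "kwargs", one argument or row to a line. step_arm: Moves the arm, as the interface text tells. Its arguments: {"type":"object","properties":{"deltas":{"type":"array"}},"required":["deltas"]}

```bash
mkdir -p pics
cat > h.py <<'E'
from bench import env, eyes, silhouettes
import numpy as np, cv2
def pts(cam,d,mask):
    c=eyes.calibration(cam);K=np.array(c["camera_matrix"]);R=np.array(c["R"]);t=np.array(c["t"])
    v,u=np.nonzero(mask&(d>0));z=d[v,u]
    X=np.linalg.inv(K)@np.stack([u*z,v*z,z]);return ((X.T-t.reshape(3))@R)
E
python3 - <<'E'
from h import *
s=env.read_state();print(s["t"],s["ee_pos"],s["tcp_rot"],s["force"],s["opening"])
for cam in("top","side"):
    p,d=eyes.camera(cam);cv2.imwrite(f"pics/{cam}0.png",p)
    for q in("organiser","deck_top","bolt_knob","post0","ink_bottle","clip_tin","matchbox","eraser","rocker_blotter","pocket_book"):
        for r in silhouettes(cam,q)[:5]:
            if r["conf"]<.3: continue
            P=pts(cam,d,r["pixels"]); 
            if len(P): 
                top=P[P[:,2]>np.percentile(P[:,2],95)-.006]
                print(cam,q,round(r["conf"],2),r["box"],len(P),"med",np.median(P,0).round(3),"topmean",top.mean(0).round(3),"min",P.min(0).round(3),"max",P.max(0).round(3))
E
```

```text
0.0 [ 0.20424549 -0.61662072  0.22006827] [-1.79929722e+02 -2.39148877e-03  1.83244906e+01] [ 0.96384466  0.19215788 -0.06350475] 0.08537877163414916
top organiser 0.8 [297.1, 136.4, 415.2, 217.3] 4994 med [0.587 0.002 0.039] topmean [0.593 0.017 0.064] min [ 0.461 -0.236 -0.014] max [0.741 0.156 0.105]
top organiser 0.32 [298.7, 136.3, 380.1, 214.5] 4462 med [0.589 0.02  0.039] topmean [0.589 0.035 0.065] min [ 0.462 -0.109 -0.014] max [0.741 0.161 0.105]
top bolt_knob 0.43 [374.3, 177.0, 407.4, 182.3] 120 med [ 0.589 -0.165  0.037] topmean [ 0.588 -0.167  0.074] min [ 0.581 -0.203  0.021] max [ 0.597 -0.101  0.081]
top post0 0.88 [297.9, 137.3, 376.4, 214.4] 4199 med [0.589 0.019 0.039] topmean [0.596 0.025 0.062] min [ 0.462 -0.106 -0.014] max [0.741 0.156 0.086]
top ink_bottle 0.48 [308.2, 165.8, 324.4, 180.8] 249 med [0.589 0.092 0.082] topmean [0.595 0.094 0.101] min [0.568 0.069 0.039] max [0.626 0.118 0.109]
top clip_tin 0.51 [333.9, 143.6, 346.6, 160.2] 180 med [0.661 0.026 0.065] topmean [0.664 0.025 0.068] min [0.64  0.003 0.04 ] max [0.688 0.049 0.076]
top matchbox 0.77 [
[... 1965 characters left out ...]
.1   0.098] min [ 0.566 -0.042  0.038] max [0.624 0.125 0.101]
side matchbox 0.56 [297.3, 198.3, 310.7, 211.0] 137 med [0.528 0.036 0.055] topmean [0.527 0.031 0.056] min [0.505 0.001 0.039] max [0.55  0.105 0.075]
side eraser 0.57 [285.0, 187.9, 291.4, 196.7] 40 med [ 0.59  -0.037  0.049] topmean [ 0.591 -0.038  0.05 ] min [ 0.58  -0.059  0.041] max [0.603 0.016 0.068]
side rocker_blotter 0.8 [342.8, 151.4, 368.5, 169.3] 278 med [ 0.334 -0.35   0.033] topmean [ 0.331 -0.357  0.064] min [ 0.283 -0.521 -0.002] max [ 0.378 -0.303  0.069]
side pocket_book 0.95 [296.8, 276.2, 405.3, 366.7] 4603 med [0.422 0.539 0.03 ] topmean [0.418 0.521 0.03 ] min [ 0.303  0.365 -0.003] max [0.534 0.629 0.046]
```

```bash
cat >> h.py <<'E'
from scipy.optimize import least_squares
def posts(cam,d,lo=.064,hi=.084):
    P=pts(cam,d,np.ones(d.shape,bool)); return P[(P[:,2]>lo)&(P[:,2]<hi)&(abs(P[:,0]-.59)<.17)&(abs(P[:,1]+.02)<.24)]
E
python3 - <<'E'
from h import *
from scipy.cluster.hierarchy import fcluster,linkage
for cam in("top","side"):
    p,d=eyes.camera(cam)
    P=posts(cam,d)
    l=fcluster(linkage(P),.012,"distance")
    for i in set(l):
        q=P[l==i]
        if len(q)>2: print(cam,len(q),q.mean(0).round(4),np.ptp(q,axis=0).round(3))
    a=pts(cam,d,np.ones(d.shape,bool)); a=a[(a[:,2]>.03)&(a[:,2]<.045)&(abs(a[:,0]-.59)<.16)&(abs(a[:,1]-.025)<.16)]
    if cam=="top":
        (x,y),r=cv2.minEnclosingCircle(a[a[:,1]>-.05][:,:2].astype(np.float32)); print("circ",x,y,r)
        cv2.imwrite("pics/a.png",cv2.resize(p[120:280,280:480],None,fx=4,fy=3.75,interpolation=cv2.INTER_CUBIC))
E
```

```text
top 19 [ 0.5892 -0.1667  0.0741] [0.015 0.015 0.015]
top 19 [ 0.5133 -0.0521  0.0734] [0.014 0.013 0.015]
top 18 [ 0.6705 -0.0562  0.074 ] [0.012 0.013 0.016]
top 18 [0.6753 0.1016 0.0732] [0.014 0.013 0.018]
top 17 [0.5169 0.1057 0.075 ] [0.013 0.01  0.014]
top 47 [0.5937 0.0251 0.0686] [0.027 0.023 0.013]
top 106 [0.6647 0.0249 0.0676] [0.047 0.046 0.011]
top 127 [0.5889 0.0931 0.0774] [0.051 0.049 0.017]
circ 0.5947904586791992 0.0254733394831419 0.13563723862171173
side 14 [ 0.5872 -0.1606  0.0704] [0.012 0.013 0.012]
side 17 [ 0.5106 -0.046   0.0702] [0.01  0.012 0.011]
side 17 [ 0.6687 -0.0524  0.0702] [0.014 0.014 0.009]
side 21 [0.5164 0.1121 0.0714] [0.012 0.014 0.013]
side 137 [0.5902 0.1114 0.0753] [0.05  0.046 0.019]
side 20 [0.6738 0.1089 0.0714] [0.013 0.011 0.012]
side 4 [0.5858 0.0235 0.0684] [0.01  0.004 0.006]
side 58 [0.6628 0.0311 0.0651] [0.043 0.045 0.004]
```

View pics/a.png

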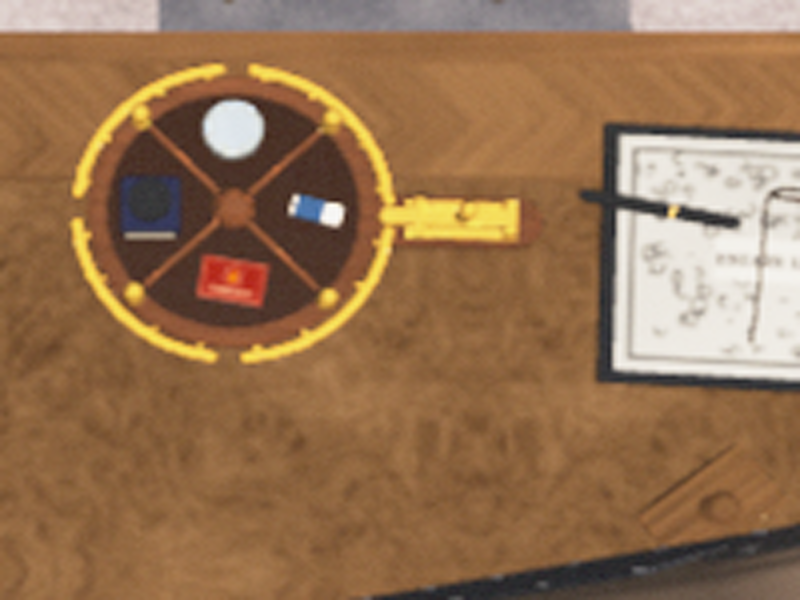

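View pics/side0.png

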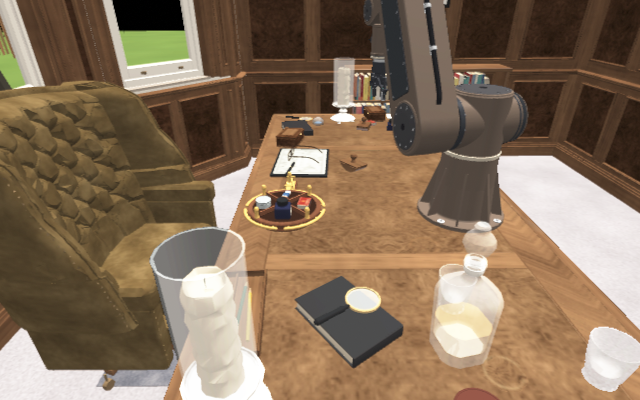

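The ink bottle is in the left bay (150,205), the matchbox is at the front, the tin at the back and the eraser on the right. The bolt is home in the right gap (395,215), with its knob at (465,212). The measured centre is (0.594, 0.0255) with base yaw about -1.5°. The deck therefore has to turn +90°.

>>> {"fn": "step_arm", "kwargs": {
  "deltas": [
    {"hand":0,"dx":0.029,"dy":-0.019,"dz":0,"roll":0.043},
    {"hand":0,"dx":0.058,"dy":-0.038,"dz":0,"roll":0.086},
    {"hand":0,"dx":0.087,"dy":-0.057,"dz":0,"roll":0.13},
    {"hand":0,"dx":0.116,"dy":-0.076,"dz":0,"roll":0.173},
    {"hand":0,"dx":0.145,"dy":-0.095,"dz":0,"roll":0.216},
    {"hand":0,"dx":0.174,"dy":-0.114,"dz":0,"roll":0.26},
    {"hand":0,"dx":0.203,"dy":-0.133,"dz":0,"roll":0.303},
    {"hand":0,"dx":0.232,"dy":-0.152,"dz":0,"roll":0.346}
  ]
}}

```text
t: 1.87
ee_pos: [0.3776, -0.3984, 0.2209]
tcp_rot: [180.0, -0.0, -1.6]
force: [0.3, -1.0, 0.5]
opening: -0.0002
```

>>> {"fn": "step_arm", "kwargs": {
  "deltas": [
    {"dx":0.022,"dy":-0.029},
    {"dx":0.044,"dy":-0.058},
    {"dx":0.066,"dy":-0.087},
    {"dx":0.088,"dy":-0.116},
    {"dx":0.11,"dy":-0.145},
    {"dx":0.132,"dy":-0.174},
    {"dx":0.154,"dy":-0.203},
    {"dx":0.176,"dy":-0.232}
  ]
}}

```text
schema error: expected keys hand, dx, dy, dz, roll
```

>>> {"fn": "step_arm", "kwargs": {
  "deltas": [
    {"hand":0,"dx":0.022,"dy":-0.029,"dz":0,"roll":0},
    {"hand":0,"dx":0.044,"dy":-0.058,"dz":0,"roll":0},
    {"hand":0,"dx":0.066,"dy":-0.087,"dz":0,"roll":0},
    {"hand":0,"dx":0.088,"dy":-0.116,"dz":0,"roll":0},
    {"hand":0,"dx":0.11,"dy":-0.145,"dz":0,"roll":0},
    {"hand":0,"dx":0.132,"dy":-0.174,"dz":0,"roll":0},
    {"hand":0,"dx":0.154,"dy":-0.203,"dz":0.02,"roll":0},
    {"hand":0,"dx":0.176,"dy":-0.232,"dz":0.04,"roll":0}
  ]
}}

```text
t: 2.53
ee_pos: [0.5607, -0.1712, 0.1814]
tcp_rot: [179.9, -0.2, -1.5]
force: [0.3, -0.5, -0.2]
opening: -0.0001
```

>>> {"fn": "step_arm", "kwargs": {
  "deltas": [
    {"hand":0,"dx":0.014,"dy":-0.019,"dz":0.01,"roll":0},
    {"hand":0,"dx":0.028,"dy":-0.037,"dz":0.02,"roll":0},
    {"hand":0,"dx":0.028,"dy":-0.037,"dz":0.04,"roll":0},
    {"hand":0,"dx":0.028,"dy":-0.037,"dz":0.06,"roll":0},
    {"hand":0,"dx":0.028,"dy":-0.037,"dz":0.08,"roll":0},
    {"hand":0,"dx":0.028,"dy":-0.037,"dz":0.1,"roll":0},
    {"hand":0,"dx":0.028,"dy":-0.037,"dz":0.117,"roll":0},
    {"hand":0,"dx":0.028,"dy":-0.037,"dz":0.117,"roll":0}
  ]
}}

```text
t: 3.2
ee_pos: [0.5859, -0.1357, 0.0607]
tcp_rot: [-179.9, 0.2, -1.5]
force: [-1.5, 1.2, -0.1]
opening: -0.0
```

>>> {"fn": "step_arm", "kwargs": {
  "deltas": [
    {"hand":0,"dx":0.002,"dy":0.004,"dz":0,"roll":0},
    {"hand":0,"dx":0.002,"dy":0.008,"dz":0,"roll":0},
    {"hand":0,"dx":0.002,"dy":0.012,"dz":0,"roll":0},
    {"hand":0,"dx":0.002,"dy":0.016,"dz":0,"roll":0},
    {"hand":0,"dx":0.002,"dy":0.02,"dz":0,"roll":0},
    {"hand":0,"dx":0.002,"dy":0.024,"dz":0,"roll":0},
    {"hand":0,"dx":0.002,"dy":0.028,"dz":0,"roll":0},
    {"hand":0,"dx":0.002,"dy":0.028,"dz":0,"roll":0}
  ]
}}

```text
t: 3.87
ee_pos: [0.5892, -0.1652, 0.064]
tcp_rot: [180.0, -0.0, -1.5]
force: [1.2, -0.7, 0.7]
opening: -0.0002
```

```bash
cat >> h.py <<'E'
from scipy.cluster.hierarchy import fcluster,linkage
def look(cam="top",name=None):
    s=env.read_state();print(s["t"],s["ee_pos"].round(4),s["force"].round(1))
    p,d=eyes.camera(cam);P=posts(cam,d);l=fcluster(linkage(P),.012,"distance")
    for i in set(l):
        q=P[l==i]
        if len(q)>2: print(cam,len(q),q.mean(0).round(4),np.ptp(q,axis=0).round(3))
    if name: cv2.imwrite(f"pics/{name}.png",cv2.resize(p[130:230,280:430],None,fx=5,fy=5,interpolation=cv2.INTER_CUBIC))
E
python3 -c "
from h import *
look('top','b');look('side')"
```

```text
3.8667 [ 0.5892 -0.1652  0.064 ] [ 1.2 -0.7  0.7]
top 18 [ 0.6711 -0.0564  0.0713] [0.013 0.013 0.014]
top 18 [0.6749 0.1015 0.0749] [0.012 0.013 0.014]
top 99 [0.664  0.0248 0.067 ] [0.048 0.043 0.01 ]
top 42 [0.5954 0.024  0.0703] [0.022 0.023 0.013]
top 23 [0.6097 0.0747 0.0768] [0.021 0.016 0.012]
top 9 [0.6138 0.1103 0.0766] [0.005 0.016 0.009]
3.9167 [ 0.589  -0.1648  0.0638] [ 0.3 -0.   0.2]
side 15 [ 0.5856 -0.1569  0.0765] [0.019 0.02  0.018]
side 15 [ 0.511  -0.0461  0.0711] [0.01  0.015 0.01 ]
side 20 [0.6738 0.1085 0.0712] [0.013 0.014 0.011]
side 19 [ 0.6685 -0.0497  0.0708] [0.014 0.012 0.013]
side 4 [0.5859 0.0224 0.0678] [0.01  0.005 0.006]
side 55 [0.6607 0.0297 0.0652] [0.044 0.046 0.004]
side 22 [0.5164 0.1115 0.0704] [0.013 0.014 0.011]
side 135 [0.5904 0.1116 0.0753] [0.051 0.049 0.019]
```

View pics/b.png

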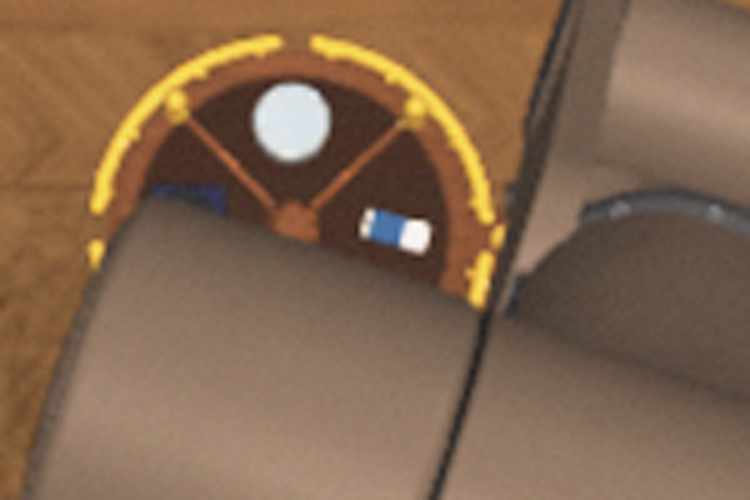

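The arm hides the bolt from above, at about (490,260). The side view puts the finger roughly 20 mm past contact. I'll push 3 mm more, then lift and check.

>>> {"fn": "step_arm", "kwargs": {
  "deltas": [
    {"hand":0,"dx":0,"dy":0.003,"dz":0,"roll":0},
    {"hand":0,"dx":0,"dy":0.003,"dz":0,"roll":0},
    {"hand":0,"dx":0,"dy":-0.003,"dz":0,"roll":0},
    {"hand":0,"dx":0,"dy":-0.005,"dz":-0.02,"roll":0},
    {"hand":0,"dx":0,"dy":-0.005,"dz":-0.05,"roll":0},
    {"hand":0,"dx":-0.02,"dy":-0.005,"dz":-0.07,"roll":0},
    {"hand":0,"dx":-0.055,"dy":-0.005,"dz":-0.07,"roll":0},
    {"hand":0,"dx":-0.09,"dy":-0.005,"dz":-0.07,"roll":0}
  ]
}}

```text
t: 4.63
ee_pos: [0.4995, -0.1566, 0.1348]
tcp_rot: [179.9, -0.2, -1.4]
force: [-0.5, 0.1, -0.3]
opening: 0.0001
```

```bash
python3 -c "
from h import *
look('side');look('top')"
```

```text
4.6333 [ 0.4995 -0.1566  0.1348] [-0.5  0.1 -0.3]
side 16 [ 0.586  -0.174   0.0704] [0.015 0.014 0.013]
side 16 [ 0.5112 -0.0464  0.0705] [0.011 0.018 0.012]
side 19 [ 0.669  -0.0513  0.07  ] [0.014 0.017 0.013]
side 20 [0.674  0.1077 0.0707] [0.012 0.015 0.012]
side 55 [0.662  0.033  0.0654] [0.046 0.042 0.003]
side 4 [0.5858 0.0235 0.0684] [0.01  0.01  0.004]
side 23 [0.5159 0.111  0.0704] [0.013 0.017 0.012]
side 142 [0.5904 0.1116 0.0749] [0.05  0.051 0.02 ]
4.6833 [ 0.4907 -0.1548  0.1333] [-8.   2.7 -1.5]
top 17 [ 0.6704 -0.0561  0.0727] [0.012 0.013 0.015]
top 18 [0.6752 0.1016 0.0736] [0.013 0.013 0.008]
top 16 [0.5166 0.1055 0.0759] [0.014 0.01  0.012]
top 19 [ 0.5134 -0.0521  0.0726] [0.013 0.013 0.017]
top 101 [0.6628 0.0247 0.0676] [0.045 0.043 0.011]
top 125 [0.5886 0.0928 0.0765] [0.052 0.049 0.018]
top 50 [0.5943 0.0242 0.0695] [0.027 0.026 0.015]
```

>>> {"fn": "step_arm", "kwargs": {
  "deltas": [
    {"hand":0,"dx":0.03,"dy":0,"dz":0,"roll":0},
    {"hand":0,"dx":0.06,"dy":0,"dz":0,"roll":0},
    {"hand":0,"dx":0.09,"dy":0,"dz":0,"roll":0},
    {"hand":0,"dx":0.09,"dy":-0.002,"dz":0.02,"roll":0},
    {"hand":0,"dx":0.09,"dy":-0.002,"dz":0.045,"roll":0},
    {"hand":0,"dx":0.09,"dy":-0.002,"dz":0.07,"roll":0},
    {"hand":0,"dx":0.09,"dy":-0.002,"dz":0.07,"roll":0}
  ]
}}

```text
t: 5.32
ee_pos: [0.5867, -0.1559, 0.0595]
tcp_rot: [-179.9, 0.3, -1.5]
force: [-0.2, 0.8, -0.1]
opening: 0.0002
```

>>> {"fn": "step_arm", "kwargs": {
  "deltas": [
    {"hand":0,"dx":0.001,"dy":0.006,"dz":0,"roll":0},
    {"hand":0,"dx":0.001,"dy":0.012,"dz":0,"roll":0},
    {"hand":0,"dx":0.001,"dy":0.016,"dz":0,"roll":0},
    {"hand":0,"dx":0.001,"dy":0.019,"dz":0,"roll":0},
    {"hand":0,"dx":0.001,"dy":0.022,"dz":0,"roll":0},
    {"hand":0,"dx":0.001,"dy":0.022,"dz":0,"roll":0},
    {"hand":0,"dx":0.001,"dy":0.022,"dz":0,"roll":0}
  ]
}}

```text
t: 5.9
ee_pos: [0.5897, -0.1802, 0.0657]
tcp_rot: [180.0, -0.0, -1.5]
force: [-9.4, -1.2, 24.4]
opening: -0.0002
```

>>> {"fn": "step_arm", "kwargs": {
  "deltas": [
    {"hand":0,"dx":0,"dy":-0.006,"dz":0,"roll":0},
    {"hand":0,"dx":0,"dy":-0.012,"dz":-0.01,"roll":0},
    {"hand":0,"dx":0,"dy":-0.012,"dz":-0.04,"roll":0},
    {"hand":0,"dx":0,"dy":-0.012,"dz":-0.07,"roll":0},
    {"hand":0,"dx":-0.04,"dy":-0.012,"dz":-0.07,"roll":0},
    {"hand":0,"dx":-0.08,"dy":-0.012,"dz":-0.07,"roll":0},
    {"hand":0,"dx":-0.12,"dy":-0.012,"dz":-0.07,"roll":0},
    {"hand":0,"dx":-0.12,"dy":-0.012,"dz":-0.07,"roll":0}
  ]
}}

```text
t: 6.57
ee_pos: [0.462, -0.1625, 0.1337]
tcp_rot: [-179.9, 0.3, -1.5]
force: [-0.1, 0.2, -1.1]
opening: 0.0004
```

```bash
python3 -c "
from h import *
look('side');look('top','c')"
```

```text
6.5667 [ 0.462  -0.1625  0.1337] [-0.1  0.2 -1.1]
side 15 [ 0.5876 -0.1715  0.0701] [0.012 0.009 0.012]
side 16 [ 0.5109 -0.0457  0.0708] [0.01  0.012 0.012]
side 17 [ 0.6693 -0.0509  0.071 ] [0.013 0.015 0.011]
side 4 [0.5856 0.025  0.0691] [0.01  0.005 0.005]
side 23 [0.5159 0.1121 0.071 ] [0.012 0.014 0.012]
side 136 [0.59   0.1111 0.0747] [0.05  0.052 0.02 ]
side 20 [0.6741 0.1073 0.0705] [0.013 0.016 0.011]
side 57 [0.6613 0.0294 0.0652] [0.044 0.045 0.003]
6.6167 [ 0.4662 -0.1637  0.1344] [ 0.8 -0.1 -0.3]
top 19 [ 0.5133 -0.052   0.0739] [0.014 0.013 0.015]
top 18 [ 0.6704 -0.0562  0.0743] [0.014 0.013 0.015]
top 18 [0.6749 0.1015 0.0749] [0.014 0.013 0.014]
top 110 [0.6642 0.0251 0.0671] [0.047 0.046 0.012]
top 124 [0.5887 0.0924 0.077 ] [0.054 0.049 0.019]
top 17 [0.5173 0.1058 0.0723] [0.014 0.01  0.014]
top 48 [0.5944 0.0246 0.0689] [0.027 0.023 0.014]
```

```bash
python3 -c "
from h import *
p,d=eyes.camera('side');q,e=eyes.camera('top')
a=cv2.resize(p[165:235,235:335],(800,560)[:2],interpolation=cv2.INTER_CUBIC)
a=cv2.resize(p[165:205,265:315],(400,320),interpolation=cv2.INTER_CUBIC)
b=cv2.resize(q[160:200,365:415],(400,320),interpolation=cv2.INTER_CUBIC)
cv2.imwrite('pics/d.png',np.hstack([a,b]))
for cam,dd in(('side',d),('top',e)):
    P=pts(cam,dd,np.ones(dd.shape,bool));P=P[(abs(P[:,0]-.588)<.03)&(P[:,1]<-.1)&(P[:,1]>-.26)&(P[:,2]>.048)&(P[:,2]<.3)]
    print(cam,len(P));print(P[np.argsort(P[:,1])][:40].round(3).tolist())
"
```

```text
side 25
[[0.583, -0.179, 0.073], [0.584, -0.179, 0.049], [0.594, -0.177, 0.062], [0.586, -0.176, 0.075], [0.594, -0.175, 0.071], [0.583, -0.175, 0.055], [0.59, -0.174, 0.076], [0.586, -0.173, 0.064], [0.587, -0.172, 0.056], [0.59, -0.172, 0.056], [0.586, -0.172, 0.06], [0.587, -0.171, 0.052], [0.59, -0.171, 0.069], [0.591, -0.171, 0.052], [0.594, -0.171, 0.069], [0.582, -0.17, 0.073], [0.59, -0.17, 0.061], [0.582, -0.169, 0.061], [0.582, -0.169, 0.065], [0.587, -0.168, 0.049], [0.582, -0.168, 0.07], [0.586, -0.168, 0.074], [0.589, -0.168, 0.074], [0.59, -0.168, 0.066], [0.586, -0.166, 0.071]]
top 0
[]
```

View pics/d.png

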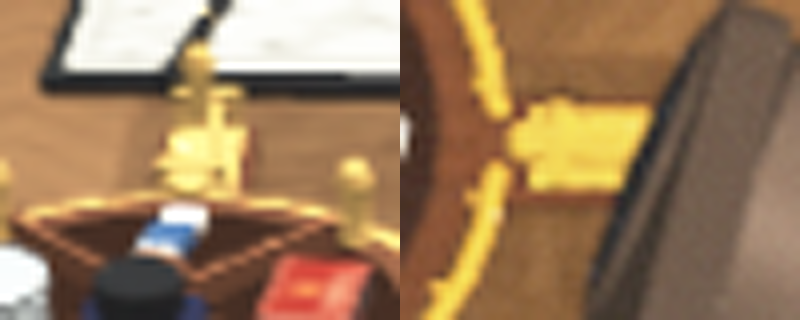

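The bolt nose now looks only just withdrawn (510,140), and the arm covers the knob. I'll move the arm aside to measure it.

>>> {"fn": "step_arm", "kwargs": {
  "deltas": [
    {"hand":0,"dx":-0.01,"dy":0.035,"dz":0,"roll":0},
    {"hand":0,"dx":-0.02,"dy":0.07,"dz":0,"roll":0},
    {"hand":0,"dx":-0.03,"dy":0.105,"dz":0,"roll":0},
    {"hand":0,"dx":-0.04,"dy":0.14,"dz":0,"roll":0},
    {"hand":0,"dx":-0.04,"dy":0.17,"dz":0,"roll":0},
    {"hand":0,"dx":-0.04,"dy":0.17,"dz":0,"roll":0}
  ]
}}

```text
t: 7.27
ee_pos: [0.427, -0.3391, 0.1341]
tcp_rot: [179.8, -0.2, -1.6]
force: [-0.8, 0.3, -0.9]
opening: 0.0002
```

```bash
python3 -c "
from h import *
look('side');look('side');look('top','e');look('top')" | grep -v '0\.6[67]'
```

```text
7.2667 [ 0.427  -0.3391  0.1341] [-0.8  0.3 -0.9]
side 13 [ 0.587  -0.1723  0.0707] [0.012 0.013 0.011]
side 16 [ 0.5109 -0.0465  0.0704] [0.01  0.011 0.011]
side 22 [0.5159 0.1117 0.0712] [0.013 0.013 0.012]
side 135 [0.5901 0.1115 0.0751] [0.05  0.047 0.019]
side 4 [0.5857 0.0246 0.069 ] [0.01  0.006 0.004]
7.3167 [ 0.4267 -0.3365  0.1338] [-0.4  0.4 -0.3]
side 13 [ 0.5875 -0.1719  0.0708] [0.012 0.014 0.012]
side 16 [ 0.5107 -0.0455  0.0709] [0.01  0.015 0.012]
side 4 [0.5858 0.0237 0.0685] [0.01  0.009 0.004]
side 22 [0.5159 0.1116 0.0712] [0.013 0.016 0.012]
side 137 [0.59   0.1115 0.0751] [0.05  0.047 0.02 ]
7.3667 [ 0.4264 -0.3346  0.1336] [-0.3  1.4  0.6]
top 19 [ 0.5887 -0.1786  0.0733] [0.014 0.015 0.017]
top 19 [ 0.5134 -0.0521  0.0726] [0.014 0.013 0.014]
top 17 [0.5173 0.1058 0.0721] [0.013 0.01  0.012]
top 48 [0.5934 0.025  0.0698] [0.027 0.023 0.011]
top 127 [0.5889 0.0927 0.0773] [0.051 0.049 0.016]
7.4167 [ 0.4262 -0.3334  0.1335] [ 0.4  1.  -0.6]
top 19 [ 0.5884 -0.1783  0.0753] [0.014 0.014 0.017]
top 19 [ 0.5132 -0.052   0.0745] [0.014 0.013 0.016]
top 17 [0.517  0.1057 0.0746] [0.013 0.01  0.015]
top 3 [0.5138 0.0174 0.0644] [0.007 0.01  0.   ]
top 124 [0.5885 0.0922 0.0773] [0.051 0.049 0.016]
top 50 [0.5952 0.0243 0.0686] [0.027 0.023 0.012]
```

View pics/e.png

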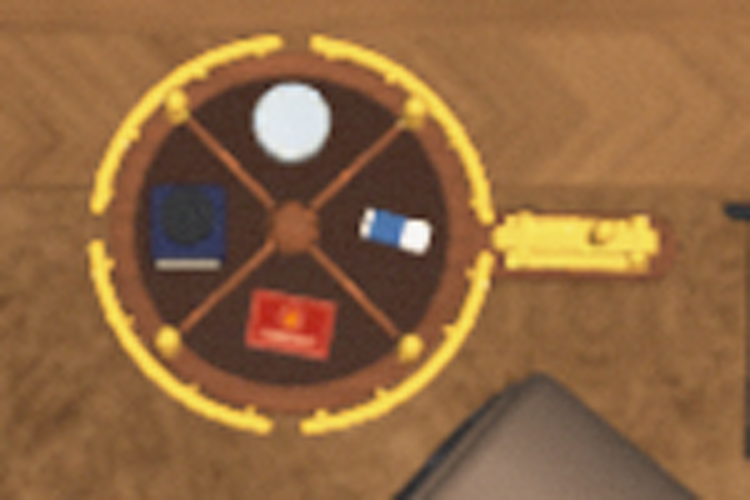

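The bolt is only about 12 mm out. That doesn't fit the finger travel, so I'll measure the closed fingertips' real shape from depth.

```bash
python3 -c "
from h import *
for cam in('side','top'):
    p,d=eyes.camera(cam);c=env.read_state()['ee_pos']
    P=pts(cam,d,np.ones(d.shape,bool))-c
    P=P[(abs(P[:,0])<.06)&(abs(P[:,1])<.06)&(P[:,2]>-.05)&(P[:,2]<.12)]
    print(cam,len(P),c)
    for a in np.arange(-.05,.1,.008):
        q=P[(P[:,2]>=a)&(P[:,2]<a+.008)]
        if len(q): print(round(a,3),len(q),np.percentile(q,5,axis=0)[:2].round(3),np.percentile(q,95,axis=0)[:2].round(3))
    if cam=='side':
        K=eyes.calibration(cam);k=np.array(K['camera_matrix'])@(np.array(K['R'])@c+np.array(K['t']).reshape(3));u,v=(k[:2]/k[2]).astype(int);print(u,v)
        a=p[v-30:v+30,u-40:u+40].copy();a=cv2.resize(a,(800,600),interpolation=cv2.INTER_CUBIC);cv2.circle(a,(400,300),4,(0,0,255),-1);cv2.imwrite('pics/f.png',a)
"
```

```text
side 183 [ 0.42604175 -0.33225258  0.13357127]
0.006 5 [-0.01   0.006] [0.005 0.009]
0.014 10 [-0.01   0.002] [0.006 0.014]
0.022 9 [-0.01   0.004] [0.004 0.018]
0.03 11 [-0.01   0.005] [0.006 0.019]
0.038 8 [-0.01   0.005] [0.006 0.011]
0.046 7 [-0.012  0.012] [0.003 0.024]
0.054 12 [-0.01  -0.013] [0.011 0.035]
0.062 9 [-0.011  0.024] [0.007 0.04 ]
0.07 12 [-0.014  0.014] [0.012 0.049]
0.078 15 [-0.017  0.015] [0.014 0.053]
0.086 12 [-0.017  0.014] [0.015 0.058]
0.094 20 [-0.016  0.016] [0.015 0.06 ]
331 141
top 62 [ 0.42603536 -0.33213255  0.133637  ]
0.078 2 [-0.009  0.034] [0.009 0.045]
0.086 2 [-0.01   0.042] [-0.006  0.044]
0.094 19 [-0.009  0.043] [0.012 0.058]
```

View pics/f.png

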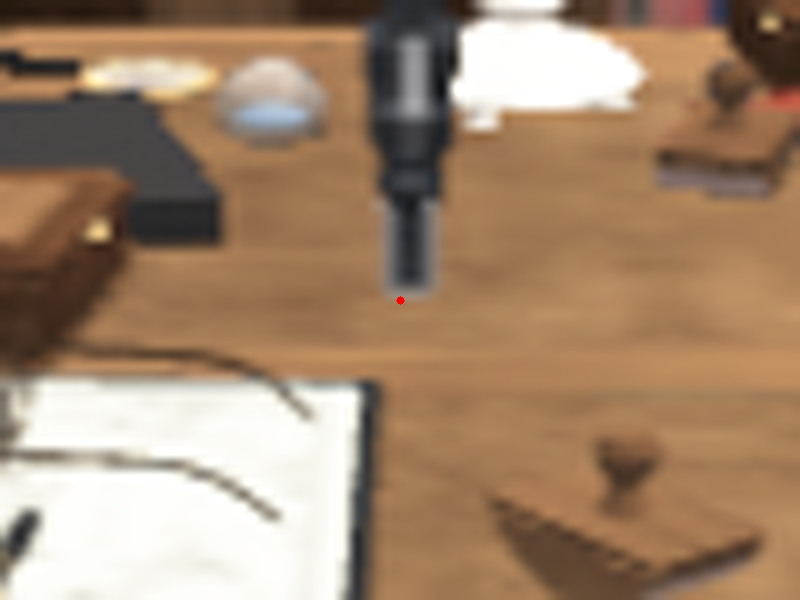

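The red dot is the TCP, and the visible tip ends at about row 290, level with or slightly above it. The shut fingertips are therefore not 11 mm ahead of the TCP. On the second push they rode over the knob head, which explains the 24 N upward. I'll push again about 12 mm lower.

>>> {"fn": "step_arm", "kwargs": {
  "deltas": [
    {"hand":0,"dx":0.026,"dy":-0.032,"dz":0,"roll":0},
    {"hand":0,"dx":0.053,"dy":-0.063,"dz":0,"roll":0},
    {"hand":0,"dx":0.079,"dy":-0.095,"dz":0,"roll":0},
    {"hand":0,"dx":0.105,"dy":-0.126,"dz":0,"roll":0},
    {"hand":0,"dx":0.132,"dy":-0.158,"dz":0,"roll":0},
    {"hand":0,"dx":0.158,"dy":-0.189,"dz":0,"roll":0},
    {"hand":0,"dx":0.158,"dy":-0.189,"dz":0,"roll":0},
    {"hand":0,"dx":0.158,"dy":-0.189,"dz":0,"roll":0}
  ]
}}

```text
t: 8.23
ee_pos: [0.5896, -0.1453, 0.1336]
tcp_rot: [-180.0, -0.0, -1.2]
force: [-0.5, -0.7, 0.2]
opening: -0.0002
```

>>> {"fn": "step_arm", "kwargs": {
  "deltas": [
    {"hand":0,"dx":0,"dy":0,"dz":0.015,"roll":0},
    {"hand":0,"dx":0,"dy":0,"dz":0.03,"roll":0},
    {"hand":0,"dx":0,"dy":0,"dz":0.045,"roll":0},
    {"hand":0,"dx":0,"dy":0,"dz":0.06,"roll":0},
    {"hand":0,"dx":0,"dy":0,"dz":0.07,"roll":0},
    {"hand":0,"dx":0,"dy":0,"dz":0.075,"roll":0},
    {"hand":0,"dx":0,"dy":0,"dz":0.079,"roll":0},
    {"hand":0,"dx":0,"dy":0,"dz":0.079,"roll":0}
  ]
}}

```text
t: 8.9
ee_pos: [0.5881, -0.1484, 0.0544]
tcp_rot: [-180.0, 0.0, -1.5]
force: [-0.5, 0.4, 0.6]
opening: -0.0
```

>>> {"fn": "step_arm", "kwargs": {
  "deltas": [
    {"hand":0,"dx":0,"dy":0.003,"dz":0,"roll":0},
    {"hand":0,"dx":0,"dy":0.006,"dz":0,"roll":0},
    {"hand":0,"dx":0,"dy":0.009,"dz":0,"roll":0},
    {"hand":0,"dx":0,"dy":0.012,"dz":0,"roll":0},
    {"hand":0,"dx":0,"dy":0.015,"dz":0,"roll":0},
    {"hand":0,"dx":0,"dy":0.018,"dz":0,"roll":0},
    {"hand":0,"dx":0,"dy":0.02,"dz":0,"roll":0},
    {"hand":0,"dx":0,"dy":0.02,"dz":0,"roll":0}
  ]
}}

```text
t: 9.57
ee_pos: [0.5881, -0.1688, 0.0548]
tcp_rot: [180.0, -0.0, -1.5]
force: [1.0, 0.9, 0.8]
opening: -0.0003
```

```bash
python3 -c "
from h import *
look('side')
P=posts('side',eyes.camera('side')[1],.045,.15);P=P[(abs(P[:,0]-.588)<.02)&(P[:,1]<-.11)];print(P[np.argsort(P[:,2])].round(3).tolist())"|grep -v '0\.6[67]'
```

```text
9.5667 [ 0.5881 -0.1688  0.0548] [1.  0.9 0.8]
side 29 [ 0.5858 -0.1595  0.0741] [0.022 0.025 0.019]
side 15 [ 0.511  -0.0463  0.071 ] [0.01  0.012 0.011]
side 4 [0.5857 0.0239 0.0686] [0.01  0.013 0.006]
side 22 [0.5159 0.1114 0.071 ] [0.012 0.014 0.012]
side 140 [0.5904 0.1114 0.075 ] [0.05  0.046 0.02 ]
[[0.584, -0.187, 0.045], [0.591, -0.182, 0.047], [0.587, -0.18, 0.048], [0.588, -0.183, 0.051], [0.591, -0.183, 0.051], [0.584, -0.181, 0.052], [0.586, -0.163, 0.064], [0.59, -0.163, 0.064], [0.582, -0.163, 0.064], [0.593, -0.161, 0.065], [0.578, -0.16, 0.065], [0.578, -0.161, 0.069], [0.597, -0.16, 0.07], [0.575, -0.168, 0.07], [0.593, -0.156, 0.071], [0.581, -0.156, 0.071], [0.597, -0.165, 0.071], [0.589, -0.155, 0.072], [0.585, -0.153, 0.073], [0.575, -0.171, 0.073], [0.578, -0.159, 0.074], [0.589, -0.156, 0.075], [0.597, -0.164, 0.076], [0.581, -0.154, 0.076], [0.578, -0.163, 0.076], [0.575, -0.172, 0.076], [0.585, -0.153, 0.077], [0.589, -0.162, 0.077], [0.592, -0.153, 0.077], [0.585, -0.161, 0.077], [0.592, -0.157, 0.079], [0.575, -0.175, 0.079], [0.581, -0.156, 0.079], [0.58
[... 1806 characters left out ...]
7, -0.118, 0.135], [0.58, -0.118, 0.135], [0.587, -0.115, 0.136], [0.575, -0.151, 0.137], [0.569, -0.178, 0.138], [0.568, -0.166, 0.139], [0.598, -0.117, 0.139], [0.58, -0.116, 0.139], [0.59, -0.116, 0.139], [0.587, -0.116, 0.139], [0.576, -0.115, 0.14], [0.583, -0.114, 0.14], [0.594, -0.114, 0.14], [0.571, -0.142, 0.14], [0.571, -0.149, 0.141], [0.569, -0.177, 0.142], [0.597, -0.114, 0.144], [0.6, -0.151, 0.144], [0.59, -0.111, 0.145], [0.575, -0.159, 0.145], [0.583, -0.11, 0.145], [0.593, -0.11, 0.145], [0.571, -0.147, 0.146], [0.569, -0.176, 0.146], [0.604, -0.154, 0.147], [0.571, -0.153, 0.147], [0.595, -0.142, 0.148], [0.576, -0.111, 0.149], [0.577, -0.137, 0.15], [0.581, -0.137, 0.15]]
```

The stem now sits at y ≈ -0.1885, so the bolt is about 22 mm out. The shut tip ends about 8 mm above the TCP. I'll retreat and stage in front of post2 at the front right.

>>> {"fn": "step_arm", "kwargs": {
  "deltas": [
    {"hand":0,"dx":0,"dy":-0.005,"dz":0,"roll":0},
    {"hand":0,"dx":0,"dy":-0.008,"dz":-0.02,"roll":0},
    {"hand":0,"dx":0,"dy":-0.008,"dz":-0.05,"roll":0},
    {"hand":0,"dx":0,"dy":-0.008,"dz":-0.08,"roll":0},
    {"hand":0,"dx":-0.028,"dy":-0.036,"dz":-0.08,"roll":0},
    {"hand":0,"dx":-0.056,"dy":-0.062,"dz":-0.08,"roll":0},
    {"hand":0,"dx":-0.084,"dy":-0.088,"dz":-0.08,"roll":0},
    {"hand":0,"dx":-0.111,"dy":-0.114,"dz":-0.08,"roll":0}
  ]
}}

```text
t: 10.33
ee_pos: [0.4782, -0.0501, 0.1347]
tcp_rot: [-180.0, 0.0, -1.5]
force: [0.5, 0.6, 1.0]
opening: 0.0
```

```bash
python3 -c "
from h import *
look('side');look('top')"
```

```text
10.3333 [ 0.4782 -0.0501  0.1347] [0.5 0.6 1. ]
side 14 [ 0.5858 -0.1815  0.0708] [0.015 0.013 0.013]
side 16 [ 0.5107 -0.0442  0.0715] [0.01  0.014 0.013]
side 20 [ 0.6688 -0.051   0.0697] [0.014 0.018 0.013]
side 22 [0.516  0.1113 0.071 ] [0.012 0.017 0.011]
side 138 [0.5905 0.1115 0.0749] [0.05  0.047 0.019]
side 4 [0.5859 0.0224 0.0678] [0.01  0.003 0.006]
side 20 [0.6739 0.1082 0.071 ] [0.013 0.016 0.011]
side 56 [0.662  0.0318 0.0654] [0.044 0.045 0.004]
10.3833 [ 0.4718 -0.0462  0.134 ] [-7.6  3.9 -1. ]
top 17 [ 0.671  -0.0563  0.0738] [0.013 0.014 0.012]
top 18 [0.6752 0.1016 0.0734] [0.014 0.013 0.013]
top 102 [0.6641 0.0257 0.0675] [0.044 0.046 0.011]
top 17 [0.5169 0.1057 0.0749] [0.013 0.01  0.013]
top 123 [0.5886 0.0928 0.0769] [0.052 0.049 0.018]
top 48 [0.5932 0.0246 0.0694] [0.027 0.023 0.013]
```

>>> {"fn": "step_arm", "kwargs": {
  "deltas": [
    {"hand":0,"dx":0,"dy":0,"dz":0.02,"roll":0},
    {"hand":0,"dx":0,"dy":0,"dz":0.04,"roll":0},
    {"hand":0,"dx":0,"dy":0,"dz":0.06,"roll":0},
    {"hand":0,"dx":0,"dy":0,"dz":0.075,"roll":0},
    {"hand":0,"dx":0,"dy":0,"dz":0.082,"roll":0},
    {"hand":0,"dx":0,"dy":0,"dz":0.082,"roll":0},
    {"hand":0,"dx":0,"dy":0,"dz":0.082,"roll":0}
  ]
}}

```text
t: 11.02
ee_pos: [0.48, -0.0513, 0.0528]
tcp_rot: [-180.0, 0.0, -1.5]
force: [-0.2, -0.5, 0.1]
opening: -0.0002
```

>>> {"fn": "step_arm", "kwargs": {
  "deltas": [
    {"hand":0,"dx":0.007,"dy":0,"dz":0,"roll":0},
    {"hand":0,"dx":0.014,"dy":0,"dz":0,"roll":0},
    {"hand":0,"dx":0.021,"dy":0.006,"dz":0,"roll":0},
    {"hand":0,"dx":0.029,"dy":0.012,"dz":0,"roll":0},
    {"hand":0,"dx":0.037,"dy":0.017,"dz":0,"roll":0},
    {"hand":0,"dx":0.046,"dy":0.022,"dz":0,"roll":0},
    {"hand":0,"dx":0.055,"dy":0.025,"dz":0,"roll":0},
    {"hand":0,"dx":0.064,"dy":0.028,"dz":0,"roll":0}
  ]
}}

```text
t: 11.68
ee_pos: [0.5446, -0.0815, 0.0531]
tcp_rot: [180.0, -0.0, -1.5]
force: [-2.1, -1.5, -0.0]
opening: -0.0001
```

```bash
python3 -c "
from h import *
look('side');look('top')"
```

```text
11.6833 [ 0.5446 -0.0815  0.0531] [-2.1 -1.5 -0. ]
side 13 [ 0.5862 -0.1833  0.0706] [0.015 0.013 0.012]
side 41 [ 0.549  -0.0726  0.0735] [0.032 0.015 0.02 ]
side 18 [ 6.993e-01 -5.000e-04  7.010e-02] [0.014 0.015 0.012]
side 20 [0.6246 0.1383 0.0707] [0.012 0.011 0.011]
side 20 [0.4852 0.0636 0.0709] [0.013 0.011 0.011]
side 61 [0.6539 0.0645 0.0652] [0.04  0.042 0.004]
side 145 [0.5573 0.1017 0.0746] [0.064 0.043 0.02 ]
side 27 [0.5928 0.0329 0.068 ] [0.02  0.028 0.008]
11.7333 [ 0.5467 -0.082   0.0532] [ 2.2 -0.5  0.8]
top 17 [ 0.7021 -0.0026  0.0747] [0.017 0.013 0.015]
top 16 [0.6217 0.1332 0.0732] [0.013 0.01  0.011]
top 48 [0.5943 0.024  0.0694] [0.027 0.023 0.015]
top 98 [0.6529 0.0619 0.0679] [0.045 0.046 0.012]
top 125 [0.5539 0.0813 0.0773] [0.063 0.059 0.02 ]
```

>>> {"fn": "step_arm", "kwargs": {
  "deltas": [
    {"hand":0,"dx":0.01,"dy":0.0025,"dz":0,"roll":0},
    {"hand":0,"dx":0.019,"dy":0.004,"dz":0,"roll":0},
    {"hand":0,"dx":0.029,"dy":0.004,"dz":0,"roll":0},
    {"hand":0,"dx":0.039,"dy":0.004,"dz":0,"roll":0},
    {"hand":0,"dx":0.048,"dy":0.0025,"dz":0,"roll":0},
    {"hand":0,"dx":0.058,"dy":0,"dz":0,"roll":0},
    {"hand":0,"dx":0.067,"dy":-0.0025,"dz":0,"roll":0},
    {"hand":0,"dx":0.076,"dy":-0.006,"dz":0,"roll":0}
  ]
}}

```text
t: 12.45
ee_pos: [0.6204, -0.0767, 0.0527]
tcp_rot: [180.0, -0.0, -1.5]
force: [-1.3, -0.6, -0.8]
opening: -0.0003
```

```bash
python3 -c "
from h import *
look('top')"
```

```text
12.45 [ 0.6204 -0.0767  0.0527] [-1.3 -0.6 -0.8]
top 21 [0.6962 0.0691 0.0741] [0.014 0.013 0.016]
top 49 [0.5942 0.025  0.0694] [0.027 0.026 0.014]
top 110 [0.6186 0.0896 0.0675] [0.045 0.043 0.009]
```

>>> {"fn": "step_arm", "kwargs": {
  "deltas": [
    {"hand":0,"dx":0.009,"dy":-0.0045,"dz":0,"roll":0},
    {"hand":0,"dx":0.017,"dy":-0.01,"dz":0,"roll":0},
    {"hand":0,"dx":0.021,"dy":-0.0125,"dz":0,"roll":0},
    {"hand":0,"dx":0.024,"dy":-0.015,"dz":0,"roll":0},
    {"hand":0,"dx":0.026,"dy":-0.0165,"dz":0,"roll":0},
    {"hand":0,"dx":0.028,"dy":-0.018,"dz":0,"roll":0},
    {"hand":0,"dx":0.028,"dy":-0.018,"dz":0,"roll":0}
  ]
}}

```text
t: 13.08
ee_pos: [0.6481, -0.0595, 0.0527]
tcp_rot: [-180.0, -0.0, -1.5]
force: [-0.7, 0.1, 1.1]
opening: -0.0002
```

```bash
cat >> h.py <<'E'
def deck():
    C=np.array([.594,.0252])
    for cam in("top","side"):
        P=posts(cam,eyes.camera(cam)[1])
        if cam=="side":P=P-[-.0015,.006,0]
        l=fcluster(linkage(P),.012,"distance")
        for i in set(l):
            q=P[l==i].mean(0)[:2]-C;r=np.hypot(*q)
            if abs(r-.112)<.006 and (l==i).sum()<26: print(cam,"post",(q+C).round(4),"mod90",round((np.degrees(np.arctan2(q[1],q[0]))+1.5-45)%90,2))
            if r>.17: print(cam,"bolt mm",1e3*(r-.192))
    print(env.read_state()["ee_pos"])
E
python3 -c "
from h import *
deck();deck()"
```

```text
top post [0.6791 0.0967] mod90 86.53
side bolt mm 21.71790459091255
side post [0.6799 0.0957] mod90 85.89
side post [ 0.5082 -0.0471] mod90 86.6
side post [0.5225 0.1103] mod90 86.56
[ 0.64779281 -0.05978259  0.0527385 ]
top post [0.6793 0.097 ] mod90 86.58
side bolt mm 21.932665532818806
side post [0.6798 0.0969] mod90 86.38
side post [ 0.5082 -0.0468] mod90 86.48
side post [0.5223 0.1101] mod90 86.69
[ 0.64770204 -0.05989963  0.0527685 ]
```

>>> {"fn": "step_arm", "kwargs": {
  "deltas": [
    {"hand":0,"dx":0.0025,"dy":-0.002,"dz":0,"roll":0},
    {"hand":0,"dx":0.005,"dy":-0.0045,"dz":0,"roll":0},
    {"hand":0,"dx":0.005,"dy":-0.0045,"dz":0,"roll":0},
    {"hand":0,"dx":0.005,"dy":-0.0045,"dz":0,"roll":0}
  ]
}}

```text
t: 13.62
ee_pos: [0.6532, -0.0552, 0.0527]
tcp_rot: [-180.0, -0.0, -1.5]
force: [-1.1, 0.8, 0.8]
opening: -0.0003
```

```bash
python3 -c "
from h import *
deck()"
```

```text
top post [0.6744 0.1019] mod90 0.16
side bolt mm 21.48026780234899
side post [0.6752 0.102 ] mod90 89.89
side post [ 0.5127 -0.0542] mod90 0.84
side post [0.5173 0.1049] mod90 0.39
[ 0.65301584 -0.05535561  0.05271223]
```

>>> {"fn": "step_arm", "kwargs": {
  "deltas": [
    {"hand":0,"dx":-0.008,"dy":0.002,"dz":0,"roll":0},
    {"hand":0,"dx":-0.01,"dy":0.003,"dz":-0.02,"roll":0},
    {"hand":0,"dx":-0.01,"dy":0.003,"dz":-0.05,"roll":0},
    {"hand":0,"dx":-0.01,"dy":0.003,"dz":-0.08,"roll":0},
    {"hand":0,"dx":-0.022,"dy":0.04,"dz":-0.08,"roll":0},
    {"hand":0,"dx":-0.035,"dy":0.078,"dz":-0.08,"roll":0},
    {"hand":0,"dx":-0.048,"dy":0.115,"dz":-0.08,"roll":0},
    {"hand":0,"dx":-0.06,"dy":0.15,"dz":-0.08,"roll":0}
  ]
}}

```text
t: 14.38
ee_pos: [0.5875, -0.2052, 0.133]
tcp_rot: [180.0, -0.0, -1.5]
force: [0.6, 0.1, 0.4]
opening: 0.0001
```

>>> {"fn": "step_arm", "kwargs": {
  "deltas": [
    {"hand":0,"dx":0,"dy":0.021,"dz":0,"roll":0},
    {"hand":0,"dx":0,"dy":0.021,"dz":0,"roll":0},
    {"hand":0,"dx":0,"dy":0.021,"dz":0.02,"roll":0},
    {"hand":0,"dx":0,"dy":0.021,"dz":0.04,"roll":0},
    {"hand":0,"dx":0,"dy":0.021,"dz":0.06,"roll":0},
    {"hand":0,"dx":0,"dy":0.021,"dz":0.075,"roll":0},
    {"hand":0,"dx":0,"dy":0.021,"dz":0.08,"roll":0},
    {"hand":0,"dx":0,"dy":0.021,"dz":0.08,"roll":0}
  ]
}}

```text
t: 15.05
ee_pos: [0.5873, -0.224, 0.0515]
tcp_rot: [-179.9, 0.1, -1.5]
force: [-0.5, 0.5, 0.6]
opening: 0.0003
```

```bash
python3 -c "
from h import *
deck()"
```

```text
top post [ 0.672 -0.056] mod90 0.37
top post [0.6742 0.1019] mod90 0.23
top post [0.5176 0.108 ] mod90 89.22
side bolt mm 53.53570648342237
side bolt mm 20.915142724525577
side post [ 0.6716 -0.0561] mod90 0.18
side post [0.6751 0.1028] mod90 0.22
side post [ 0.5123 -0.0542] mod90 0.68
side post [0.5171 0.1058] mod90 0.13
[ 0.58863692 -0.22465908  0.0532785 ]
```

>>> {"fn": "step_arm", "kwargs": {
  "deltas": [
    {"hand":0,"dx":0,"dy":-0.005,"dz":0,"roll":0},
    {"hand":0,"dx":0,"dy":-0.01,"dz":0,"roll":0},
    {"hand":0,"dx":0,"dy":-0.015,"dz":0,"roll":0},
    {"hand":0,"dx":0,"dy":-0.02,"dz":0,"roll":0},
    {"hand":0,"dx":0,"dy":-0.025,"dz":0,"roll":0},
    {"hand":0,"dx":0,"dy":-0.03,"dz":0,"roll":0},
    {"hand":0,"dx":0,"dy":-0.034,"dz":0,"roll":0},
    {"hand":0,"dx":0,"dy":-0.036,"dz":0,"roll":0}
  ]
}}

```text
t: 15.82
ee_pos: [0.5896, -0.1881, 0.0528]
tcp_rot: [180.0, -0.0, -1.5]
force: [0.7, -0.9, 1.9]
opening: 0.0001
```

>>> {"fn": "step_arm", "kwargs": {
  "deltas": [
    {"hand":0,"dx":0,"dy":-0.001,"dz":0,"roll":0},
    {"hand":0,"dx":0,"dy":-0.002,"dz":0,"roll":0},
    {"hand":0,"dx":0,"dy":-0.002,"dz":0,"roll":0}
  ]
}}

```text
t: 16.07
ee_pos: [0.5894, -0.1867, 0.0527]
tcp_rot: [-180.0, 0.0, -1.5]
force: [-0.0, -0.8, 0.1]
opening: 0.0
```

```bash
python3 -c "
from h import *
deck();print(env.read_state()['force'])"
```

```text
top post [0.6741 0.1019] mod90 0.28
top post [ 0.6719 -0.0559] mod90 0.33
side bolt mm 9.906337743962212
side bolt mm 35.38358479818757
side post [ 0.6717 -0.0564] mod90 0.08
side post [0.6751 0.1026] mod90 0.16
side post [ 0.5123 -0.0546] mod90 0.85
side post [0.5172 0.1049] mod90 0.46
[ 0.58929595 -0.1868372   0.05255647]
[-0.80828109  0.62764338 -0.29223939]
```

>>> {"fn": "step_arm", "kwargs": {
  "deltas": [
    {"hand":0,"dx":0,"dy":-0.0015,"dz":0,"roll":0},
    {"hand":0,"dx":0,"dy":-0.003,"dz":0,"roll":0},
    {"hand":0,"dx":0,"dy":-0.004,"dz":0,"roll":0},
    {"hand":0,"dx":0,"dy":-0.004,"dz":0,"roll":0}
  ]
}}

```text
t: 16.5
ee_pos: [0.5895, -0.1849, 0.0527]
tcp_rot: [179.9, -0.0, -1.5]
force: [-4.5, -21.2, -2.7]
opening: 0.0
```

```bash
python3 -c "
from h import *
deck();print(env.read_state()['force'])"|grep -v post
```

```text
side bolt mm 7.445642245347189
[ 0.58955753 -0.18488902  0.0527349 ]
[ -4.13186896 -19.73120574  -1.25477417]
```

It stopped firmly at the position expected for home. I'll retreat outward, lift clear and verify.

>>> {"fn": "step_arm", "kwargs": {
  "deltas": [
    {"hand":0,"dx":0,"dy":0.008,"dz":0,"roll":0},
    {"hand":0,"dx":0,"dy":0.016,"dz":0,"roll":0},
    {"hand":0,"dx":0,"dy":0.018,"dz":-0.03,"roll":0},
    {"hand":0,"dx":0,"dy":0.018,"dz":-0.06,"roll":0},
    {"hand":0,"dx":0,"dy":0.018,"dz":-0.09,"roll":0},
    {"hand":0,"dx":-0.025,"dy":0.045,"dz":-0.1,"roll":0},
    {"hand":0,"dx":-0.05,"dy":0.075,"dz":-0.1,"roll":0},
    {"hand":0,"dx":-0.075,"dy":0.105,"dz":-0.1,"roll":0}
  ]
}}

```text
t: 17.27
ee_pos: [0.5116, -0.2866, 0.1538]
tcp_rot: [179.9, -0.1, -1.4]
force: [0.7, -0.7, -0.7]
opening: 0.0002
```

>>> {"fn": "step_arm", "kwargs": {
  "deltas": [
    {"hand":0,"dx":-0.025,"dy":0.03,"dz":0,"roll":0},
    {"hand":0,"dx":-0.05,"dy":0.06,"dz":0,"roll":0},
    {"hand":0,"dx":-0.06,"dy":0.08,"dz":0,"roll":0},
    {"hand":0,"dx":-0.06,"dy":0.08,"dz":0,"roll":0}
  ]
}}

```text
t: 17.6
ee_pos: [0.4473, -0.3679, 0.1528]
tcp_rot: [180.0, -0.0, -1.7]
force: [-0.5, 0.2, -0.1]
opening: -0.0003
```

```bash
python3 -c "
from h import *
deck();look('top','g')"|grep -v ' 0\.6[67]'
```

```text
top bolt mm -0.0503239236261388
top post [0.6742 0.1019] mod90 0.2
top post [0.5165 0.105 ] mod90 0.65
top post [ 0.5135 -0.0525] mod90 0.49
side bolt mm -0.7519435112858242
side post [0.6754 0.1021] mod90 89.88
side post [0.5172 0.1059] mod90 0.11
side post [ 0.5123 -0.0531] mod90 0.27
[ 0.44913938 -0.36504082  0.15265952]
17.7 [ 0.4491 -0.365   0.1527] [-0.3  0.   0.2]
top 17 [ 0.5892 -0.1664  0.0751] [0.014 0.014 0.013]
top 16 [0.6741 0.1019 0.0751] [0.012 0.013 0.012]
top 15 [ 0.5132 -0.0527  0.0751] [0.012 0.011 0.015]
top 19 [0.5167 0.1051 0.0737] [0.014 0.013 0.012]
top 111 [0.5932 0.0942 0.0675] [0.047 0.043 0.012]
top 50 [0.5929 0.0239 0.0693] [0.026 0.023 0.015]
top 118 [0.5215 0.0235 0.0778] [0.05  0.046 0.02 ]
```

View pics/g.png

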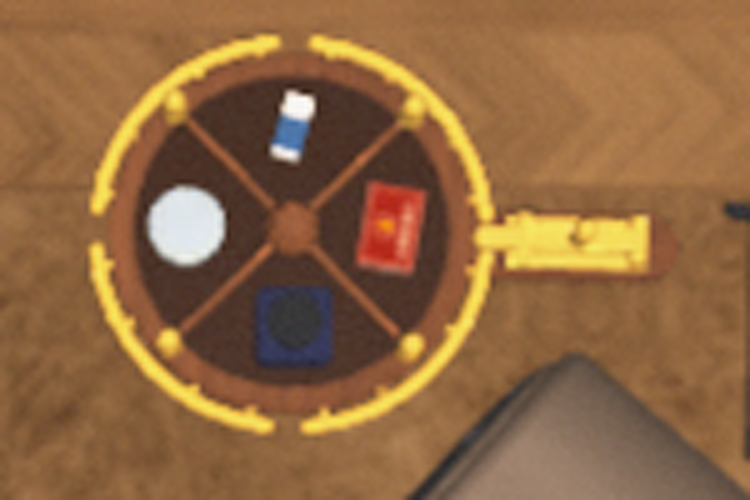

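The bottle is in the front bay (295,325) and the bolt nose sits in the gap (490,237), home to within 1 mm. All four items are in their bays and the arm is clear, so I'm handing in.

```bash
python3 -c "
from h import *
print(env.hand_in())"
```

```text
the job is handed in; nothing more can be done
None
```

I drew the bolt, turned the deck a quarter turn anticlockwise by one finger post until the ink bottle faced the front, and pushed the bolt home again. I then handed the job in; no verdict was reported.

**Last checks:**
- **Bolt:** 0 mm from home in the top camera and -0.8 mm in the side camera. It stopped firmly at about 20 N when pushed in.
- **Deck:** within about 0.7° of 90°.
- **Ink bottle:** about 72 mm in front of the axis, and near the front line in the picture.
- **Other items:** the tin, matchbox and eraser are each in their own bay, and the arm is clear of everything.
- **Not re-measured:** I did not check the book, reading glass or blotter again at the end. The arm never went down near them.

**What went wrong on the way:** the first push drew the bolt only about 12–13 mm. The second push slid over the knob head, pressing about 24 N for a moment. The depth images showed the shut fingertips ending about 8 mm behind the tool point, not 11 mm ahead as the robot description says. Pushing lower drew the bolt to about 21–22 mm.

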